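Pack the stamping set into its case

ROBOT

A 7-joint arm with a two-finger parallel gripper is mounted at the origin on the work surface; the furniture and walls round the work are solid. World frame = base frame: x ahead of the robot, y to its left, z up, the work surface at z = 0. Lengths are in m, angles in rad, forces in N, time in s.
With the tool pointing down it reaches from about 0.425 to 0.875 m from the base axis. Payload 8.4 kg.
Tool frame: the origin (TCP) lies midway between the tips of the shut fingers; the grasp point (between the pads) lies 19 mm behind it; z points along the fingers, y is the line along which they close (so a half turn about z gives the same grasp; the last joint's range is limited). The gripper opens to 85 mm and grips with 20 to 120 N. Pads are 22 mm wide; open, the fingers measure 114 mm over their backs; the gripper's body (76 mm by 85 mm) begins 54 mm behind the grasp point. The pads swing forward as they close: fully open they stand 13 mm farther back than shut.
Start: joints at [-1.335, 0.333, 0.04, 1.465, -0.013, 1.343, -0.059], TCP at [0.214, 0.614, 0.231] pointing down, gripper open.
Joint ranges: [-2.58, 2.58], [-0.38, 2.09], [-1.3, 1.39], [0.25, 2.4], [-1.5, 4.64], [0.08, 2.09], [-2.65, 2.65]. Speed limits (rad/s): [2.22, 2.22, 2.79, 2.79, 3.14, 3.14, 3.14].

INTERFACE

Orientations are given as a unit quaternion [x, y, z, w].
In Python, from bench import manip, get_image gives the robot as it stands.
- The arm moves only by the shell command python3 -m crank 'ROWS' [OPENING]. ROWS is JSON, a list of rows, each a list of 4 numbers: the shift along the tool's x, y, z scaled (see below), then the turn about the tool's z scaled (see below). In form: [[x, y, z, turn], ...]. A call has 1 to 10 rows; each row shifts and turns the commanded pose from where the row before left it, along the tool's axes as they then stand; what a row does not reach is not made up. The controller multiplies each number of a shift by 100 mm and each number of a turn by 360 degrees. A row lasts 1/12 s, in which the tool goes at most 41.7 mm and 7.16 degrees, less where a joint would pass 70% of its speed; a pose out of reach is approached as far as the arm can. A call with a number of a shift or a turn outside -1 to 1 is refused whole. A call with a gripper value outside its range is refused whole. OPENING is the gripper command: -1 is shut, 1 is fully open, values between are in proportion, set as the call begins (- or left out, the last holds). The fingers move at their own pace and stop on an object; the grip force is fixed at half the most. Time passes only in rows, so rows that do not move let the fingers close. It gives the time, the measured TCP pose, the force, the opening and the grip force at its end, in the units of the state.
- manip.read_state(): the state, without advancing time (a new reading comes with each control period).
- get_image(name): name is "scene" or "top" or "wrist"; returns a dict with "pixels" (384x512x3 uint8, blue, green, red), "camera_matrix" (3x3 intrinsics, pixels), "k1" (the pictures are not rectified: a ray, as slopes to the right and down, at radius r is drawn at 1 + k1 r^2 times it, then the intrinsics apply), "R" (3x3) and "t" (3): a world point X has camera coordinates R X + t. Camera axes: x right, y down, z forward; pixel columns grow to the right and rows downward; lengths in m; the calibration is good to about 2 mm. A picture is of the moment at which its call begins. There is no depth.
- manip.job_done(): hands the job in; it is judged then, once.
The state is a dict: "clock": time; "joint_pos": joint angles; "joint_vel": joint speeds; "joint_torque": joint torques, N m; "tool_pos": TCP position; "ee_rot": TCP orientation; "contact_force": force on the tool from outside, world axes, zero at the start; "torque": the same for the moment, N m; "gripper_width": finger opening in m; "grasp_force": force on a finger pad.
Only numpy, scipy, OpenCV 4.12 (cv2) and the standard library are available. Lean on these libraries where they do the work, as an engineer would, in place of code of your own. Each camera call takes 0.05 s, during which the arm holds its last target. There are 200 camera calls.

TASK

Pack the stamping set into its wooden case: lay the red ink pad flat in the bottom of the case, then set the lift-out tray in over it, then stand the rubber stamp in the tray's oblong pocket and the blue ink bottle in its round one (either first), and last lower the wooden cover over it all until it sits fully down on the case's plinth. Keep the ink bottle upright all the time, and leave the mouse, the sticky notes, the eraser and the sharpener where they lie.

Things in the scene. Friction and masses are not known exactly. Their poses are not given: they have to be found in the camera images.
- case: Bottom of the wooden case, open above, fixed to the desk. Origin: centre of underside. Plinth 150 (x) x 140 (y) x 8 mm; pale walls 6 mm thick, tops rounded, 34 mm above desk; inside 112 (x) x 102 (y), floor 8 mm above desk. The walls at +x and -x are cut down to 11 mm over their middle 46 mm for fingers. Inside corner blocks 20 (x) x 25 (y), tops 26 mm above desk; pad bay between them 72 (x) x 102 (y).
- ink_pad: Shut red ink pad tin with pale label, 62 (x) x 92 (y) x 16 mm; origin: centre of underside. The lid does not open. Grasp it across its 62 mm. It belongs on the floor of the case, centred between the corner blocks, its 62 mm along the case's x (either way round); its underside is then 8 mm above the desk.
- tray: Pale wooden block 104 (x) x 94 (y) x 14 mm; origin: centre of underside. Oblong pocket 28 (x) x 58 (y) at x=-32, y=0; round pocket, 30 diameter, at x=+32, y=0; both floors 4 mm above underside. Dark steel bar over the middle, 12 wide (x), 60 long (y), 12 high, top 52 mm above underside: grasp across x. Rests centred on the case's corner blocks (underside 26 mm above desk), x along the case's x, either way round.
- stamp: Rubber stamp, upright: oblong wooden foot 22 (x) x 50 (y) x 15 mm, dark turned handle, 66 mm high in all. Origin: centre of underside. Grasp the round knob, 24 mm thick, about 52 mm above the underside. In the oblong pocket its y lies along the tray's y (either way round); close the fingers along the tray's y there, to clear the steel bar.
- ink_bottle: Small blue ink bottle, pale label, white cap, upright, round, 24 mm diameter, 58 mm high. Origin: centre of underside. The straight body reaches up to about 33 mm, then narrows to the cap. Over the tray close the fingers along the tray's y, to clear the steel bar.
- cover: Deep wooden cover, open below, 142 (x) x 132 (y) x 106 mm plus grip; boards 5 mm, inside 132 (x) x 122 (y), 100 deep. Origin: centre of open underside. Dark steel bar on top, 12 wide (x), 70 long (y), 12 high, top 144 mm above underside: grasp across x. It goes round the case's walls (4 mm play a side), x along the case's x, either way round, and rests on the plinth 8 mm above desk. The packed stamp reaches 96 mm.
- mouse: Dark computer mouse, 104 x 62 x 45 mm; to be left alone. Origin: centre of underside.
- sticky_notes: Yellow pad of sticky notes, 75 x 75 x 16 mm; to be left alone. Origin: centre of underside.
- eraser: White eraser in a blue sleeve, 21 x 45 x 12 mm; to be left alone. Origin: centre of underside.
- sharpener: Brass pencil sharpener, 15 x 25 x 12 mm; to be left alone. Origin: centre of underside.
There are look-alikes about, which are no part of the job. Of the things that look like the ink_bottle, take the one that is farthest to the robot's right at the start.

How it is judged:
By the outcome, as a careful person would: the job done as asked, in the order asked, and still so for the second after the job is handed in, with the robot touching nothing.
It also fails if it takes over 120 s, if anything falls off the work surface, if the arm or the gripper's body presses on something with over 40 N, if the wrist force passes 120 N, or if a joint passes its speed limit or range.

## Working session

There is one attempt and no reset: what is moved stays moved. The work goes in short steps, Python scripts to look and compute and a shell command to move; the robot and the scene stay as the last step left them, time stands still between calls to the robot, and variables do not carry over. Pictures are saved under pics/ and viewed, at most 14 in all, crops included, and the job is handed in when it is done.

```bash
ls; mkdir -p pics; cat > h.py <<'E'
import numpy as np, cv2
from bench import manip, get_image
def snap(n,f):
    im=get_image(n); cv2.imwrite('pics/'+f+'.png',im['pixels']); np.save('pics/'+f+'.npy',im,allow_pickle=True); return im
def load(f): return np.load('pics/'+f+'.npy',allow_pickle=True).item()
def pt(im,uv,z):
    K=np.array(im['camera_matrix']);R=np.array(im['R']);t=np.array(im['t']).ravel()
    uv=np.atleast_2d(np.array(uv,float))
    d=cv2.undistortPoints(uv[:,None],K,np.array([im['k1'],0,0,0,0.]))[:,0] 
    d=np.c_[d,np.ones(len(d))]@R; c=-R.T@t
    return c+d*((z-c[2])/d[:,2])[:,None]
def px(im,X):
    K=np.array(im['camera_matrix']);R=np.array(im['R']);t=np.array(im['t']).ravel()
    return cv2.projectPoints(np.atleast_2d(np.array(X,float)),cv2.Rodrigues(R)[0],t,K,np.array([im['k1'],0,0,0,0.]))[0][:,0]
def st():
    s=manip.read_state(); 
    from scipy.spatial.transform import Rotation as Ro
    M=Ro.from_quat(s['ee_rot']).as_matrix()
    return s,M
E
python3 - <<'E'
from h import *
for n in ('scene','top','wrist'):
    im=snap(n,n+'0'); print(n,im['camera_matrix'],im['k1'],-np.array(im['R']).T@np.array(im['t']).ravel())
s,M=st();print(s['clock'],s['tool_pos'],M.round(3),s['gripper_width'])
E
```

```text
pics
scene [[356.01280864   0.         254.2552211 ]
 [  0.         356.01280864 194.42635489]
 [  0.           0.           1.        ]] -0.10678797424593446 [ 0.07613246 -0.38970479  0.69777194]
top [[496.15045821   0.         252.37313865]
 [  0.         496.15045821 192.21470634]
 [  0.           0.           1.        ]] -0.017244164112035165 [0.41692966 0.00857812 1.16755019]
wrist [[338.72198606   0.         248.84560659]
 [  0.         338.72198606 194.00004189]
 [  0.           0.           1.        ]] -0.08670181684516617 [0.14335592 0.63717284 0.37225285]
0.15 [0.21346649 0.61355899 0.23058473] [[-0.944  0.329 -0.   ]
 [ 0.329  0.944 -0.001]
 [-0.    -0.001 -1.   ]] 0.0853857403711626
```

View pics/top0.png

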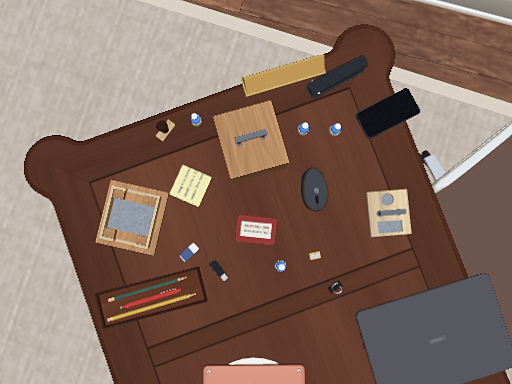

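View pics/scene0.png

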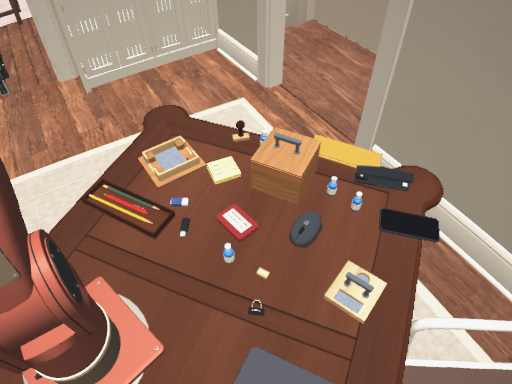

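```bash
python3 - <<'E'
from h import *
im=load('top0');s,M=st()
print('tcp px',px(im,s['tool_pos']), 'base',px(im,[0,0,0]), px(im,[[.5,0,0],[.5,.2,0]]))
p=dict(case=(132,217),tray=(389,213),cover=(250,138),stamp=(165,130),b1=(196,119),b2=(303,128),b3=(336,129),b4=(281,266),pad=(257,230),mouse=(315,190))
for k,v in p.items(): print(k,pt(im,v,0.03).round(3)[0])
hsv=cv2.cvtColor(im['pixels'],cv2.COLOR_BGR2HSV)
def big(m,roi):
    x0,y0,x1,y1=roi; z=np.zeros(m.shape,np.uint8); z[y0:y1,x0:x1]=m[y0:y1,x0:x1]
    c=max(cv2.findContours(z,0,1)[0],key=cv2.contourArea); return c
h,S,V=[hsv[...,i].astype(int) for i in range(3)]
def rep(n,m,roi,z):
    c=big((m*255).astype(np.uint8),roi); b=cv2.boxPoints(cv2.minAreaRect(c)); w=pt(im,b,z)
    print(n,w.mean(0).round(4),'px',b.mean(0),'sides',np.linalg.norm(w[1]-w[0]).round(4),np.linalg.norm(w[2]-w[1]).round(4),'ang0-1',np.degrees(np.arctan2(*(w[1]-w[0])[[1,0]])).round(1))
for n,xy in dict(pad=(257,222),cover=(230,130),desk=(230,200),case=(105,238),tray=(375,205),blue=(281,270)).items(): print(n,hsv[xy[1],xy[0]])
rep('pad',(S>140)&((h<6)|(h>172))&(V>80),(225,205,290,255),0.016)
bl=(h>95)&(h<115)&(S>150)&(V>120)
for n,roi in dict(b1=(185,105,208,130),b2=(292,115,315,140),b3=(326,118,346,140),b4=(270,255,292,276)).items(): rep(n,bl,roi,.02)
rep('cover',(V>120),(205,95,295,185),.106)
rep('tray',(V>150),(360,180,420,245),.014)
rep('case',(V>105),(90,172,170,260),.008)
E
```

```text
tcp px [[-77.60602208 344.02569721]] base [[252.60229003 415.3917606 ]] [[251.40904412 197.18817483]
 [166.54365969 197.60578403]]
case [0.454 0.274 0.03 ]
tray [ 0.46  -0.316  0.03 ]
cover [0.636 0.003 0.03 ]
stamp [0.655 0.2   0.03 ]
b1 [0.681 0.128 0.03 ]
b2 [ 0.659 -0.121  0.03 ]
b3 [ 0.656 -0.198  0.03 ]
b4 [ 0.341 -0.066  0.03 ]
pad [ 0.423 -0.012  0.03 ]
mouse [ 0.514 -0.146  0.03 ]
pad [  8  52 181]
cover [ 15 114 190]
desk [  8 141  98]
case [ 21  56 223]
tray [ 18  64 215]
blue [107 118 222]
pad [ 0.4242 -0.0091  0.016 ] px [255.56436 229.35643] sides 0.0639 0.0928 ang0-1 -5.9
b1 [0.6831 0.1307 0.02  ] px [195.3846   119.076904] sides 0.0222 0.0159 ang0-1 -55.9
b2 [ 0.6599 -0.123   0.02  ] px [303.45282 128.4151 ] sides 0.0171 0.0213 ang0-1 -16.5
b3 [ 0.6582 -0.1965  0.02  ] px [334.72952 129.0246 ] sides 0.0162 0.022 ang0-1 -40.2
b4 [ 0.3388 -0.0657  0.02  ] px [280.5 266.5] sides 0.0207 0.0205 ang0-1 -90.4
cover [0.6197 0.0019 0.106 ] px [250.5816  138.78824] sides 0.133 0.1438 ang0-1 -74.1
tray [ 0.4615 -0.3203  0.014 ] px [388.7767  212.62878] sides 0.0957 0.1071 ang0-1 -84.3
case [0.4587 0.279  0.008 ] px [132.  215.5] sides 0.1739 0.203 ang0-1 -90.3
```

```bash
python3 - <<'E'
from h import *
im=load('top0')['pixels']; sc=load('scene0')['pixels']
a=cv2.resize(im[170:265,85:180],(400,400),interpolation=2)
b=cv2.resize(im[100:150,180:350],(400,118),interpolation=2)
c=cv2.resize(sc[165:215,310:410],(400,200),interpolation=2)
d=np.zeros((400,400,3),np.uint8); d[:118]=b; d[130:330]=c
cv2.imwrite('pics/crop1.png',np.hstack([a,d]))
E
```

```text
(no output)
```

View pics/crop1.png

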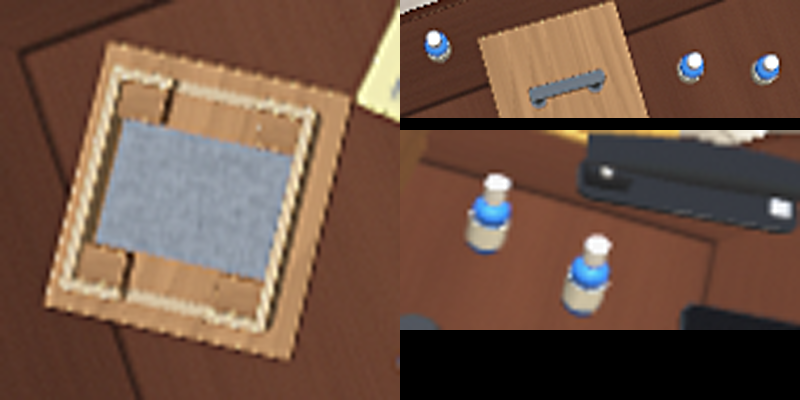

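```bash
cat >> h.py <<'E'
def plan(x,y,z,yaw=None):
    "total shift in current tool axes /100mm, and turn; yaw = world angle of tool y (mod 180)"
    s,M=st(); v=M.T@(np.array([x,y,z])-s['tool_pos'])*10
    n=int(np.ceil(np.linalg.norm(v)/.40)); cy=np.degrees(np.arctan2(M[1,1],M[0,1]))
    print('at',np.round(s['tool_pos'],4),'yaw',cy.round(2),'q7',round(s['joint_pos'][6],2),'w',round(s['gripper_width'],4),'t',round(s['clock'],2))
    print('shift tot',v.round(3),'n',n,'per row',(v/max(n,1)).round(3))
    if yaw is not None:
        d=(cy-yaw+90)%180-90; k=int(np.ceil(abs(d)/7)); print('turn tot',d.round(2),'deg =',(d/360).round(4),'rows',k,'per',(d/360/max(k,1)).round(4))
E
python3 - <<'E'
from h import *
im=load('top0')
c=np.array([(110,42),(350,97),(290,358),(45,302)])*95/400+[85,170]-.4
w=pt(im,c,.008);print(w.round(3),w.mean(0).round(4))
x=(w[0]-w[3])+(w[1]-w[2]);y=(w[0]-w[1])+(w[3]-w[2]);print(np.linalg.norm(x)/2,np.linalg.norm(y)/2,np.degrees(np.arctan2(x[1],x[0])),np.degrees(np.arctan2(y[1],y[0]))-90)
plan(.53,.25,.30)
E
```

```text
[[0.542 0.33  0.008]
 [0.511 0.196 0.008]
 [0.367 0.228 0.008]
 [0.398 0.363 0.008]] [0.4547 0.2794 0.008 ]
0.14775146749574022 0.13838520900452575 -12.771936998497589 -13.111709855872533
at [0.2135 0.6136 0.2306] yaw 70.82 q7 -0.06 w 0.0854 t 0.15
shift tot [-4.184 -2.395 -0.691] n 13 per row [-0.322 -0.184 -0.053]
```

```bash
python3 -m crank '[[-0.32,-0.18,-0.05,0],[-0.32,-0.18,-0.05,0],[-0.32,-0.18,-0.05,0],[-0.32,-0.18,-0.05,0],[-0.32,-0.18,-0.05,0],[-0.32,-0.18,-0.05,0],[-0.32,-0.18,-0.05,0],[-0.32,-0.18,-0.05,0],[-0.32,-0.18,-0.05,0],[-0.32,-0.18,-0.05,0]]'; python3 -m crank '[[-0.32,-0.18,-0.05,0],[-0.32,-0.18,-0.05,0],[-0.32,-0.18,-0.05,0],[0,0,0,0],[0,0,0,0]]'
python3 - <<'E'
from h import *
snap('wrist','w1'); plan(.53,.25,.3)
E
```

```text
clock: 0.98
tool_pos: [0.4575, 0.3371, 0.2815]
ee_rot: [0.167, 0.986, -0.0, -0.0]
contact_force: [-0.7, 0.9, 0.6]
gripper_width: 0.0854
grasp_force: 0.0
clock: 1.4
tool_pos: [0.531, 0.2537, 0.2964]
ee_rot: [0.169, 0.986, -0.0, 0.0]
contact_force: [-0.8, 0.6, 0.5]
gripper_width: 0.0853
grasp_force: 0.0
at [0.5297 0.2558 0.296 ] yaw 70.73 q7 0.76 w 0.0851 t 1.45
shift tot [-0.022 -0.054 -0.04 ] n 1 per row [-0.022 -0.054 -0.04 ]
```

View pics/w1.png

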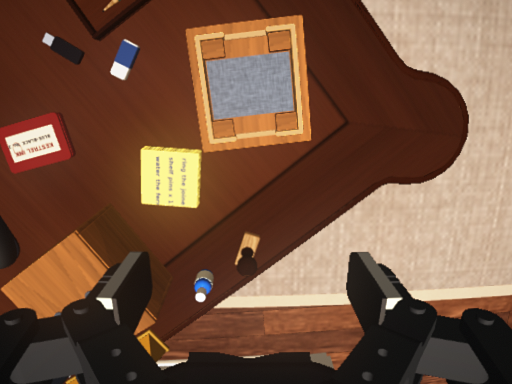

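```bash
cat >> h.py <<'E'
def rep(im,n,m,roi,z,k=0):
    x0,y0,x1,y1=roi; q=np.zeros(m.shape,np.uint8); q[y0:y1,x0:x1]=m[y0:y1,x0:x1]*255
    if k: q=cv2.morphologyEx(q,3,np.ones((k,k)))
    c=max(cv2.findContours(q,0,1)[0],key=cv2.contourArea)
    W=pt(im,c[:,0],z)[:,:2]; r=cv2.minAreaRect((W*1000).astype(np.float32))
    print(n,'c',np.round(r[0],1),'size',np.round(r[1],1),'ang of first side',round(r[2],2)); return r,c
def hsv(im):
    q=cv2.cvtColor(im['pixels'],cv2.COLOR_BGR2HSV).astype(int); return q[...,0],q[...,1],q[...,2]
E
python3 - <<'E'
from h import *
im=load('w1');h,S,V=hsv(im)
for p in [(195,60),(196,100),(250,145),(330,100),(208,80),(240,260)]: print(p,h[p[1],p[0]],S[p[1],p[0]],V[p[1],p[0]])
rep(im,'plinth',(V>140),(175,5,330,160),.008)
wall=(V>190)&(S<135)&(h<25)&(h>8)
rep(im,'wall',wall,(175,5,330,160),.034)
rep(im,'pad',(S>140)&((h<6)|(h>172))&(V>80),(0,100,80,180),.016)
rep(im,'padlab',(V>170)&(S<90),(0,105,70,170),.016)
rep(im,'foot',(V>150)&(S>60)&(h<30),(225,225,265,270),.015)
rep(im,'knob',(V<50),(230,235,265,280),.055)
E
```

```text
(195, 60) 13 177 194
(196, 100) 13 176 198
(250, 145) 14 176 214
(330, 100) 9 179 60
(208, 80) 11 111 186
(240, 260) 10 148 43
plinth c [453.5 262. ] size [176.4 158. ] ang of first side 76.87
wall c [462.6 320.1] size [ 32.  122.1] ang of first side 76.96
pad c [422.7  -6. ] size [96.8 63. ] ang of first side 83.69
padlab c [422.2  -8.2] size [70.6 34. ] ang of first side 83.62
foot c [656.9 204.2] size [21.9 49.6] ang of first side 53.2
knob c [645.1 208.2] size [20.4 21.7] ang of first side 74.57
```

```bash
python3 - <<'E'
from h import *
im=load('w1');h,S,V=hsv(im)
rep(im,'plinth',(V>120)&(h<20),(175,5,330,160),.008,5)
felt=(h>95)&(h<125)&(V>90)
rep(im,'felt',felt,(195,40,305,130),.008,3)
plan(.455,.12,.25,None)
E
```

```text
plinth c [456.5 276.4] size [147.7 158.1] ang of first side 77.13
felt c [453.5 281. ] size [98.1 68.5] ang of first side 76.96
at [0.5297 0.2558 0.296 ] yaw 70.73 q7 0.76 w 0.0851 t 1.45
shift tot [ 0.256 -1.528  0.461] n 5 per row [ 0.051 -0.306  0.092]
```

```bash
python3 - <<'E'
from h import *
plan(.4235,-.008,.14,-6.1)
E
```

```text
at [0.5297 0.2558 0.296 ] yaw 70.73 q7 0.76 w 0.0851 t 1.45
shift tot [ 0.131 -2.84   1.561] n 9 per row [ 0.015 -0.316  0.173]
turn tot 76.83 deg = 0.2134 rows 11 per 0.0194
```

```bash
python3 -m crank '[[0.015,-0.316,0.173,0],[0.015,-0.316,0.173,0],[0.015,-0.316,0.173,0],[0.015,-0.316,0.173,0],[0.015,-0.316,0.173,0],[0.015,-0.316,0.173,0],[0.015,-0.316,0.173,0],[0.015,-0.316,0.173,0],[0.015,-0.316,0.173,0]]' >/dev/null; python3 -m crank '[[0,0,0,0.0194],[0,0,0,0.0194],[0,0,0,0.0194],[0,0,0,0.0194],[0,0,0,0.0194],[0,0,0,0.0194],[0,0,0,0.0194],[0,0,0,0.0194],[0,0,0,0.0194],[0,0,0,0.0194]]' >/dev/null;  python3 -m crank '[[0,0,0,0.0194],[0,0,0,0],[0,0,0,0]]'
python3 - <<'E'
from h import *
im=snap('wrist','w2'); h,S,V=hsv(im)
rep(im,'pad',(S>140)&((h<6)|(h>172))&(V>80),(0,0,512,384),.016)
plan(.4235,-.008,-.002,-6.1)
E
```

```text
clock: 3.28
tool_pos: [0.4231, -0.0069, 0.1405]
ee_rot: [0.741, 0.671, -0.0, -0.0]
contact_force: [0.1, 0.0, 0.5]
gripper_width: 0.0854
grasp_force: 0.0
pad c [422.8  -7.5] size [91.7 61.7] ang of first side 83.75
at [ 0.4232 -0.0071  0.1405] yaw -5.65 q7 -0.22 w 0.0851 t 3.33
shift tot [-0.009  0.004  1.425] n 4 per row [-0.002  0.001  0.356]
turn tot 0.45 deg = 0.0012 rows 1 per 0.0012
```

View pics/w2.png

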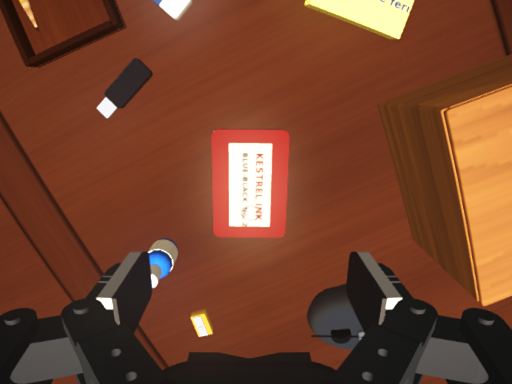

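```bash
python3 -m crank '[[0,0,0.3,0.0016],[0,0,0.3,0],[0,0,0.3,0],[0,0,0.25,0],[0,0,0.15,0],[0,0,0.12,0],[0,0,0,0],[0,0,0,0]]'; python3 -m crank '[[0,0,0,0],[0,0,0,0],[0,0,0,0],[0,0,0,0],[0,0,0,0],[0,0,0,0],[0,0,0,0],[0,0,0,0]]' -1
```

```text
clock: 4.0
tool_pos: [0.4229, -0.0079, -0.0016]
ee_rot: [0.746, 0.666, -0.001, -0.0]
contact_force: [0.7, 0.6, -0.3]
gripper_width: 0.0854
grasp_force: 0.0
clock: 4.67
tool_pos: [0.4243, -0.0077, 0.0001]
ee_rot: [0.746, 0.666, 0.001, 0.0]
contact_force: [-4.0, -0.5, 11.9]
gripper_width: 0.06
grasp_force: 61.7
```

```bash
python3 -m crank '[[0,0,-0.1,0],[0,0,-0.2,0],[0,0,-0.35,0],[0,0,-0.35,0],[0,0,-0.3,0],[0,0,-0.2,0],[0,0,0,0]]'; python3 - <<'E'
from h import *
plan(.454,.280,.18,-13)
E
```

```text
clock: 5.25
tool_pos: [0.4259, -0.0079, 0.1539]
ee_rot: [0.747, 0.665, 0.004, 0.002]
contact_force: [0.5, 0.2, 0.2]
gripper_width: 0.06
grasp_force: 65.1
at [ 0.4259 -0.0079  0.1539] yaw -6.59 q7 -0.24 w 0.06 t 5.25
shift tot [ 2.893 -0.05  -0.253] n 8 per row [ 0.362 -0.006 -0.032]
turn tot 6.41 deg = 0.0178 rows 1 per 0.0178
```

```bash
python3 -m crank '[[0.36,-0.006,-0.03,0],[0.36,-0.006,-0.03,0],[0.36,-0.006,-0.03,0],[0.36,-0.006,-0.03,0],[0.36,-0.006,-0.03,0],[0.36,-0.006,-0.03,0],[0.36,-0.006,-0.03,0],[0.37,-0.006,-0.03,0],[0,0,0,0.018],[0,0,0,0]]'; python3 -m crank '[[0,0,0,0],[0,0,0,0]]' >/dev/null
python3 - <<'E'
from h import *
im=snap('wrist','w3'); h,S,V=hsv(im)
rep(im,'plinth',(V>120)&(h<20),(0,0,512,384),.008,5)
felt=(h>95)&(h<125)&(V>90)
rep(im,'felt',felt,(0,0,512,384),.008,3)
plan(.454,.280,.05,-13)
E
```

```text
clock: 6.08
tool_pos: [0.4511, 0.2816, 0.1725]
ee_rot: [0.783, 0.622, -0.0, 0.0]
contact_force: [0.1, -1.4, -1.1]
gripper_width: 0.0594
grasp_force: 65.1
plinth c [436.9 209.4] size [286.9 151.8] ang of first side 76.97
felt c [460.3 309.7] size [38.8 68.2] ang of first side 76.99
at [0.4519 0.2782 0.1726] yaw -13.02 q7 -0.84 w 0.0599 t 6.3
shift tot [0.023 0.017 1.226] n 4 per row [0.006 0.004 0.307]
turn tot -0.02 deg = -0.0001 rows 1 per -0.0001
```

View pics/w3.png

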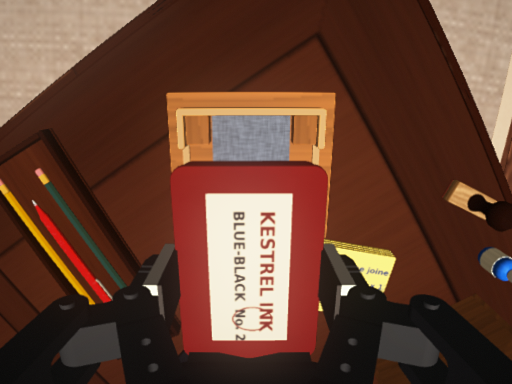

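```bash
python3 - <<'E'
from h import *
im=load('w3'); h,S,V=hsv(im)
m=((V>120)&(h<20)&(S>140)); 
# top edge rows per column, left/right edge cols per row
cols=range(185,320,5); top=[(c,np.argmax(m[80:110,c])+80) for c in cols]
rows=range(100,155,5); lf=[(np.argmax(m[r,150:200])+150,r) for r in rows]; rt=[(345-np.argmax(m[r,300:346][::-1]),r) for r in rows]
print(top[::6],lf[::3],rt[::3])
a=np.radians(-13); ex=np.array([np.cos(a),np.sin(a)]); ey=np.array([-ex[1],ex[0]])
T=pt(im,top,.008)[:,:2]; L=pt(im,lf,.008)[:,:2]; R=pt(im,rt,.008)[:,:2]
print('y',np.median(T@ey)-.07,'xl',np.median(L@ex),'xr',np.median(R@ex), np.degrees(np.arctan2(*(T[0]-T[-1])[[1,0]])), np.degrees(np.arctan2(*(L[0]-L[-1])[[1,0]])))
xc=(np.median(L@ex)+np.median(R@ex))/2; yc=np.median(T@ey)-.07
print('case',xc*ex+yc*ey)
E
```

```text
[(185, np.int64(92)), (215, np.int64(92)), (245, np.int64(92)), (275, np.int64(92)), (305, np.int64(92))] [(np.int64(167), 100), (np.int64(168), 115), (np.int64(169), 130), (np.int64(170), 145)] [(np.int64(335), 100), (np.int64(334), 115), (np.int64(333), 130), (np.int64(332), 145)]
y 0.3753775608706984 xl 0.30478064747978273 xr 0.45293357011916285 166.97900962507597 75.79560518432713
case [0.4535886  0.28053235]
```

```bash
python3 -m crank '[[0.022,0.018,0.3,0],[0,0,0.3,0],[0,0,0.3,0],[0,0,0.3,0],[0,0,0.2,0],[0,0,0.12,0],[0,0,0.07,0],[0,0,0.05,0],[0,0,0,0],[0,0,0,0]]'; python3 - <<'E'
from h import *
plan(.454,.2804,.0085,-13)
E
```

```text
clock: 7.13
tool_pos: [0.4547, 0.2817, 0.0096]
ee_rot: [0.783, 0.622, 0.001, 0.0]
contact_force: [0.0, 0.3, 0.2]
gripper_width: 0.0599
grasp_force: 65.1
at [0.4547 0.2817 0.0096] yaw -13.06 q7 -0.8 w 0.0599 t 7.13
shift tot [-0.014 -0.004  0.011] n 1 per row [-0.014 -0.004  0.011]
turn tot -0.06 deg = -0.0002 rows 1 per -0.0002
```

```bash
python3 -m crank '[[-0.012,-0.004,0.011,0],[0,0,0,0]]' >/dev/null; python3 -m crank '[[0,0,0,0],[0,0,0,0],[0,0,0,0],[0,0,-0.1,0],[0,0,-0.2,0],[0,0,-0.4,0],[0,0,-0.4,0],[0,0,-0.4,0],[0,0,-0.3,0],[0,0,0,0]]' 0.76; python3 - <<'E'
from h import *
im=snap('wrist','w4'); h,S,V=hsv(im)
rep(im,'pad',(S>140)&((h<6)|(h>172))&(V>80),(0,0,512,384),.024)
plan(.4615,-.3203,.20,5.7)
E
```

```text
clock: 8.13
tool_pos: [0.4561, 0.282, 0.1954]
ee_rot: [0.783, 0.622, 0.005, -0.0]
contact_force: [0.4, 1.4, -0.4]
gripper_width: 0.0752
grasp_force: 0.0
pad c [453.  280.5] size [90.9 60.7] ang of first side 76.89
at [0.4551 0.2815 0.1922] yaw -13.08 q7 -0.84 w 0.0752 t 8.18
shift tot [-5.846  1.425 -0.107] n 16 per row [-0.365  0.089 -0.007]
turn tot -18.78 deg = -0.0522 rows 3 per -0.0174
```

```bash
python3 -m crank '[[-0.365,0.089,-0.007,0],[-0.365,0.089,-0.007,0],[-0.365,0.089,-0.007,0],[-0.365,0.089,-0.007,0],[-0.365,0.089,-0.007,0],[-0.365,0.089,-0.007,0],[-0.365,0.089,-0.007,0],[-0.365,0.089,-0.007,0],[-0.365,0.089,-0.007,0],[-0.365,0.089,-0.007,0]]' -0.1 >/dev/null; python3 -m crank '[[-0.365,0.089,-0.007,0],[-0.365,0.089,-0.007,0],[-0.365,0.089,-0.007,0],[-0.365,0.089,-0.007,0],[-0.365,0.089,-0.007,0],[-0.365,0.089,-0.007,0],[0,0,0,-0.0174],[0,0,0,-0.0174],[0,0,0,-0.0174],[0,0,0,0]]'; python3 -m crank '[[0,0,0,0]]' >/dev/null
python3 - <<'E'
from h import *
im=snap('wrist','w5'); h,S,V=hsv(im)
rep(im,'tray',(V>120)&(S<140)&(h<30),(0,0,512,384),.014,3)
plan(.4615,-.3203,.1,5.7)
E
```

```text
clock: 9.85
tool_pos: [0.4594, -0.3208, 0.1981]
ee_rot: [0.669, 0.743, -0.0, -0.001]
contact_force: [-0.3, -0.0, 0.1]
gripper_width: 0.0384
grasp_force: 0.0
tray c [ 459.9 -319. ] size [104.4  94.7] ang of first side 4.18
at [ 0.4598 -0.3205  0.1985] yaw 5.51 q7 0.76 w 0.0382 t 9.98
shift tot [0.    0.018 0.985] n 3 per row [0.    0.006 0.328]
turn tot -0.19 deg = -0.0005 rows 1 per -0.0005
```

View pics/w5.png

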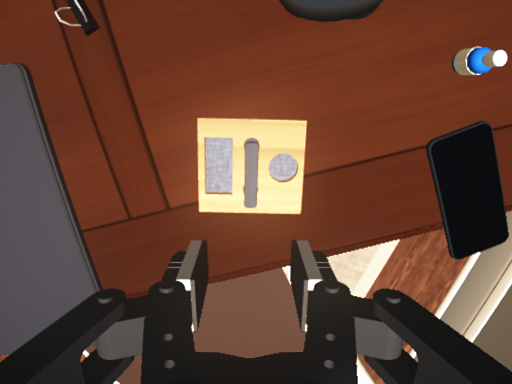

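```bash
python3 -m crank '[[0.015,0,0.35,0.0037],[0,0,0.35,0],[0,0,0.35,0],[0,0,0.3,0],[0,0,0.2,0],[0,0,0.15,0],[0,0,0,0],[0,0,0,0]]'; python3 -m crank '[[0,0,0,0],[0,0,0,0],[0,0,0,0],[0,0,0,0],[0,0,0,0],[0,0,0,0]]' -1;  python3 -m crank '[[0,0,-0.1,0],[0,0,-0.2,0],[0,0,-0.35,0],[0,0,-0.35,0],[0,0,-0.35,0],[0,0,-0.35,0],[0,0,-0.2,0],[0,0,0,0],[0,0,0,0]]';python3 - <<'E'
from h import *
plan(.454,.2804,.22,-13)
E
```

```text
clock: 10.65
tool_pos: [0.4594, -0.319, 0.0285]
ee_rot: [0.68, 0.733, -0.0, -0.001]
contact_force: [0.8, 0.2, -0.5]
gripper_width: 0.0387
grasp_force: 0.0
clock: 11.15
tool_pos: [0.4609, -0.3198, 0.0302]
ee_rot: [0.68, 0.734, 0.001, 0.001]
contact_force: [-0.6, 1.3, 6.7]
gripper_width: 0.0108
grasp_force: 59.4
clock: 11.9
tool_pos: [0.4603, -0.3196, 0.2203]
ee_rot: [0.68, 0.734, 0.001, 0.001]
contact_force: [0.5, 0.5, -2.9]
gripper_width: 0.0106
grasp_force: 58.8
at [ 0.4603 -0.3196  0.2203] yaw 4.38 q7 0.73 w 0.0106 t 11.9
shift tot [5.987 0.396 0.   ] n 15 per row [0.399 0.026 0.   ]
turn tot 17.38 deg = 0.0483 rows 3 per 0.0161
```

```bash
python3 -m crank '[[0.2,0.013,0,0],[0.39,0.026,0,0],[0.39,0.026,0,0],[0.39,0.026,0,0],[0.39,0.026,0,0],[0.39,0.026,0,0],[0.39,0.026,0,0],[0.39,0.026,0,0],[0.39,0.026,0,0],[0.39,0.026,0,0]]' >/dev/null; python3 -m crank '[[0.39,0.026,0,0],[0.39,0.026,0,0],[0.39,0.026,0,0],[0.39,0.026,0,0],[0.39,0.026,0,0],[0.327,0.02,0,0],[0,0,0,0.0161],[0,0,0,0.0161],[0,0,0,0.0161],[0,0,0,0]]'; python3 -m crank '[[0,0,0,0],[0,0,0,0]]' >/dev/null
python3 - <<'E'
from h import *
im=snap('wrist','w6'); h,S,V=hsv(im)
plan(.454,.2804,.06,-13)
E
```

```text
clock: 13.57
tool_pos: [0.4528, 0.2803, 0.2171]
ee_rot: [0.784, 0.621, -0.001, 0.0]
contact_force: [0.7, -0.7, -2.3]
gripper_width: 0.0109
grasp_force: 58.8
at [0.4534 0.2804 0.2182] yaw -12.85 q7 -0.84 w 0.0108 t 13.78
shift tot [0.003 0.007 1.582] n 4 per row [0.001 0.002 0.396]
turn tot 0.15 deg = 0.0004 rows 1 per 0.0004
```

View pics/w6.png

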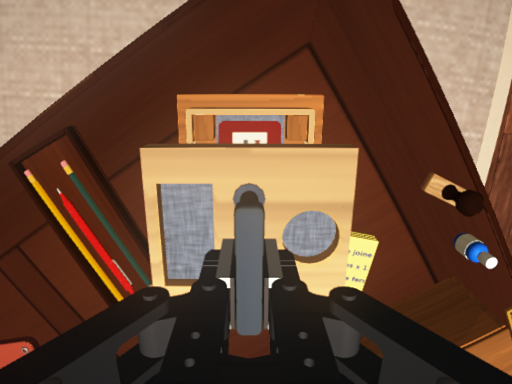

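```bash
python3 - <<'E'
from h import *
im=load('w6'); s,M=st()
w=pt(im,[(140.5,147),(358,148)],.202); print(((w-s['tool_pos'])@M).round(4)*1000)
E
```

```text
[[ 47.9 -51.8  16.2]
 [ 47.5  50.8  16.2]]
```

```bash
python3 -m crank '[[0,0.008,0.3,0.0004],[0,0,0.35,0],[0,0,0.35,0],[0,0,0.2,0],[0,0,0.15,0],[0,0,0.1,0],[0,0,0.1,0],[0,0,0.05,0],[0,0,0,0],[0,0,0,0]]'; python3 - <<'E'
from h import *
plan(.454,.2804,.0565,-13)
E
```

```text
clock: 14.62
tool_pos: [0.4547, 0.2807, 0.0593]
ee_rot: [0.783, 0.622, 0.0, 0.0]
contact_force: [0.7, 0.4, -1.9]
gripper_width: 0.0107
grasp_force: 58.7
at [0.4547 0.2807 0.0593] yaw -13.12 q7 -0.81 w 0.0107 t 14.62
shift tot [-0.005 -0.006  0.028] n 1 per row [-0.005 -0.006  0.028]
turn tot -0.12 deg = -0.0003 rows 1 per -0.0003
```

```bash
python3 -m crank '[[-0.004,-0.005,0.02,0],[0,0,0.013,0],[0,0,0,0]]'; python3 -m crank '[[0,0,0,0],[0,0,0,0],[0,0,0,0],[0,0,0,0],[0,0,-0.2,0],[0,0,-0.4,0],[0,0,-0.4,0],[0,0,-0.4,0],[0,0,-0.4,0],[0,0,0,0]]' -0.1; python3 - <<'E'
from h import *
im=snap('wrist','w7'); h,S,V=hsv(im)
w=(V>120)&(S<170)&(h<30)
rep(im,'tray',w,(0,0,512,384),.040,3)
plan(.657,.204,.235,53)
E
```

```text
clock: 14.87
tool_pos: [0.4542, 0.2806, 0.0562]
ee_rot: [0.783, 0.622, 0.001, -0.0]
contact_force: [-1.1, 0.5, 3.4]
gripper_width: 0.0109
grasp_force: 59.2
clock: 15.7
tool_pos: [0.4567, 0.2821, 0.2439]
ee_rot: [0.783, 0.621, 0.006, -0.0]
contact_force: [0.9, 0.6, 0.2]
gripper_width: 0.0384
grasp_force: 0.0
tray c [726.6 278. ] size [124.  323.4] ang of first side 19.82
at [0.4557 0.2815 0.2401] yaw -13.15 q7 -0.85 w 0.0383 t 15.75
shift tot [-0.298  2.136  0.06 ] n 6 per row [-0.05   0.356  0.01 ]
turn tot -66.15 deg = -0.1837 rows 10 per -0.0184
```

View pics/w7.png

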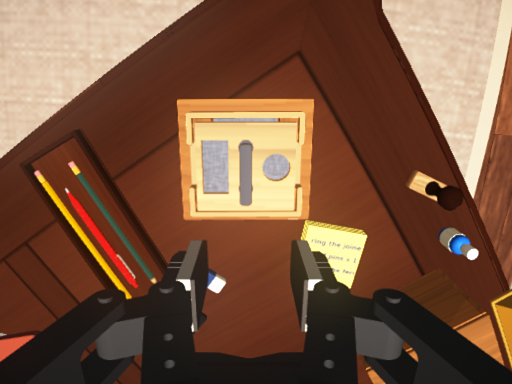

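```bash
python3 -m crank '[[-0.05,0.356,0.06,0],[-0.05,0.356,0.06,0],[-0.05,0.356,0.06,0],[-0.05,0.356,0.06,0],[-0.05,0.356,0.06,0],[-0.05,0.356,0.06,0.0165],[0,0,0,0.0165],[0,0,0,0.0165],[0,0,0,0.0165],[0,0,0,0]]'; python3 -m crank '[[0,0,0,0]]' >/dev/null
python3 - <<'E'
from h import *
im=snap('wrist','w8'); h,S,V=hsv(im)
r,c=rep(im,'foot',(V>140)&(S>60)&(h<30)&(S<175),(150,60,350,330),.015);print(c[:,0].mean(0))
r,c=rep(im,'knob',(V<55)&(S<120),(200,100,300,300),.06);print(c[:,0].mean(0))
plan(.657,.204,.1,-36.8)
E
```

```text
clock: 16.58
tool_pos: [0.6546, 0.2021, 0.1977]
ee_rot: [0.896, 0.445, -0.001, 0.0]
contact_force: [-0.4, -0.6, -0.3]
gripper_width: 0.0388
grasp_force: 0.0
foot c [746.8 219.2] size [40.4 76.6] ang of first side 76.95
[315.03939394  91.6030303 ]
knob c [636.6 106.7] size [62.7  7.6] ang of first side 56.05
[295.25806452 269.99193548]
at [0.6546 0.2025 0.1987] yaw -36.68 q7 -0.89 w 0.0386 t 16.72
shift tot [0.027 0.011 0.987] n 3 per row [0.009 0.004 0.329]
turn tot 0.12 deg = 0.0003 rows 1 per 0.0003
```

View pics/w8.png

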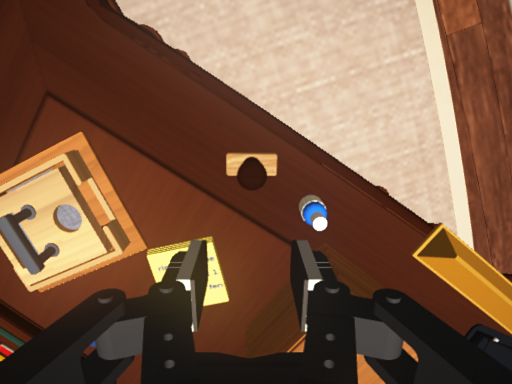

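```bash
python3 - <<'E'
from h import *
im=load('w8'); h,S,V=hsv(im); s,M=st()
m=(V>110)&(S>60); sub=m[145:185,215:290]; ys,xs=np.nonzero(sub)
z=np.zeros(m.shape,np.uint8); z[145:185,215:290]=sub; n,l,stt,_=cv2.connectedComponentsWithStats(z); i=1+np.argmax(stt[1:,4]); print(stt[i])
x,y,w,hh,_=stt[i]
P=pt(im,[(x-.0,y),(x+w,y),(x,y+hh),(x+w,y+hh)],.015); print(((P-s['tool_pos'])@M*1000).round(1))
print(P.mean(0), [(np.min(np.nonzero((V[r,230:275]<60))[0])+230,np.max(np.nonzero((V[r,230:275]<60))[0])+230) for r in (165,170,175)])
k=pt(im,[(252,173)],.056);print('knob',k,((k-s['tool_pos'])@M*1000).round(1))
E
```

```text
[226 153  52  23 778]
[[ 15.3 -22.2 183.7]
 [ 15.2  28.2 183.6]
 [ -7.6 -22.6 183.7]
 [ -7.7  28.7 183.7]]
[0.65912702 0.20365509 0.015     ] [(np.int64(242), np.int64(261)), (np.int64(239), np.int64(264)), (np.int64(238), np.int64(265))]
knob [[0.65963417 0.20495306 0.056     ]] [[  5.1   2.6 142.7]]
```

```bash
python3 -m crank '[[0.042,0.029,0.3,0],[0,0,0.35,0],[0,0,0.35,0],[0,0,0.3,0],[0,0,0.2,0],[0,0,0.15,0],[0,0,0,0],[0,0,0,0]]'; python3 -m crank '[[0,0,0,0],[0,0,0,0],[0,0,0,0],[0,0,0,0],[0,0,0,0],[0,0,0,0]]' -1;  python3 -m crank '[[0,0,-0.1,0],[0,0,-0.2,0],[0,0,-0.35,0],[0,0,-0.35,0],[0,0,-0.35,0],[0,0,-0.35,0],[0,0,-0.2,0],[0,0,0,0]]';python3 - <<'E'
from h import *
a=np.radians(-13);c=np.array([.454,.2804])-.032*np.array([np.cos(a),np.sin(a)]);print(c)
plan(*c,.2,77)
E
```

```text
clock: 17.38
tool_pos: [0.6597, 0.2041, 0.0345]
ee_rot: [0.894, 0.448, -0.0, 0.0]
contact_force: [-0.1, -0.7, 0.3]
gripper_width: 0.0384
grasp_force: 0.0
clock: 17.88
tool_pos: [0.661, 0.2046, 0.0365]
ee_rot: [0.894, 0.447, 0.002, 0.0]
contact_force: [-1.2, 0.8, 6.3]
gripper_width: 0.0217
grasp_force: 58.9
clock: 18.55
tool_pos: [0.662, 0.2044, 0.2316]
ee_rot: [0.895, 0.447, 0.005, 0.0]
contact_force: [1.5, -1.0, -1.0]
gripper_width: 0.0219
grasp_force: 58.7
[0.42282016 0.28759843]
at [0.662  0.2044 0.2316] yaw -36.91 q7 -0.9 w 0.0219 t 18.55
shift tot [-0.774 -2.414  0.299] n 7 per row [-0.111 -0.345  0.043]
turn tot 66.09 deg = 0.1836 rows 10 per 0.0184
```

```bash
python3 -m crank '[[-0.11,-0.345,0.03,0],[-0.11,-0.345,0.03,0],[-0.11,-0.345,0.03,0],[-0.11,-0.345,0.03,0],[-0.11,-0.345,0.03,0],[-0.11,-0.345,0.03,0],[-0.11,-0.345,0.03,-0.0186],[0,0,0,-0.0186],[0,0,0,-0.0186],[0,0,0,-0.0186]]' >/dev/null; python3 -m crank '[[0,0,0,-0.0186],[0,0,0,-0.0186],[0,0,0,-0.0186],[0,0,0,-0.0186],[0,0,0,-0.0186],[0,0,0,-0.0186],[0,0,0,-0.0186],[0,0,0,-0.0186],[0,0,0,-0.0186],[0,0,0,-0.0186]]' >/dev/null; python3 -m crank '[[0,0,0,-0.0186],[0,0,0,-0.0186],[0,0,0,-0.0186],[0,0,0,0],[0,0,0,0]]'
python3 - <<'E'
from h import *
im=load('w7'); h,S,V=hsv(im); g=(S<90)&(V>60)&(V<190)
for r in [(198,132,234,202),(258,145,296,188)]: rep(im,'pocket',g,r,.036)
rep(im,'bar',(V<75),(236,135,256,210),.078)
im=snap('wrist','w9')
plan(.4228,.2876,.08,77)
E
```

```text
clock: 20.63
tool_pos: [0.4203, 0.2873, 0.2034]
ee_rot: [0.116, 0.993, -0.0, -0.0]
contact_force: [-0.7, -0.3, -0.7]
gripper_width: 0.022
grasp_force: 58.9
pocket c [422.  288.5] size [55.1 26.2] ang of first side 75.84
pocket c [485.  273.9] size [25.8 27. ] ang of first side 22.2Traceback (most recent call last):
  File "<stdin>", line 4, in <module>
  File "h.py", line 31, in rep
    c=max(cv2.findContours(q,0,1)[0],key=cv2.contourArea)
ValueError: max() iterable argument is empty
```

```bash
python3 - <<'E'
from h import *
im=snap('wrist','w9')
plan(.4223,.2882,.08,77)
E
```

```text
at [0.4203 0.2873 0.2034] yaw 76.69 q7 0.66 w 0.0217 t 20.68
shift tot [-0.017  0.013  1.234] n 4 per row [-0.004  0.003  0.309]
turn tot -0.31 deg = -0.0009 rows 1 per -0.0009
```

View pics/w9.png

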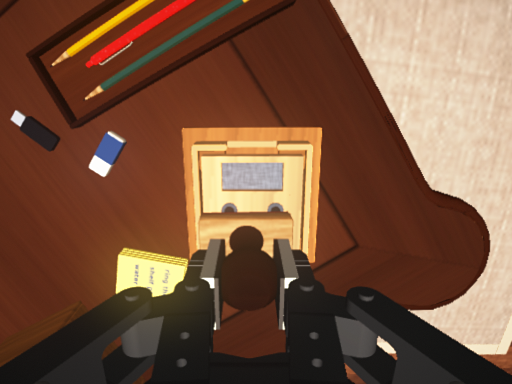

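```bash
python3 - <<'E'
from h import *
im=load('w9'); s,M=st()
for z in (.167,.182):
  w=pt(im,[(199,214),(293,213)],z); print(z,((w-s['tool_pos'])@M*1000).round(1))
E
```

```text
0.167 [[  8.7 -29.3  36.5]
 [  9.3  23.4  36.4]]
0.182 [[ 14.2 -26.9  21.5]
 [ 14.7  21.4  21.4]]
```

```bash
python3 - <<'E'
from h import *
im=load('w9'); s,M=st(); T=lambda p: px(im,M@np.array(p)/1000+s['tool_pos'])
print(T([0,0,0]),T([11,0,36.5]),T([0,0,-19]),T([10,-11,-5]),T([10,11,-5]))
a=load('w8')['pixels']; b=im['pixels'][190:330,170:330]; cv2.imwrite('pics/c9.png',cv2.resize(b,None,fx=4,fy=4,interpolation=2))
E
```

```text
[[251.50321603 258.53479059]] [[251.17325451 210.07026318]] [[251.76048761 280.09610998]] [[226.73709282 243.51007228]] [[276.48985562 243.52031603]]
```

View pics/c9.png

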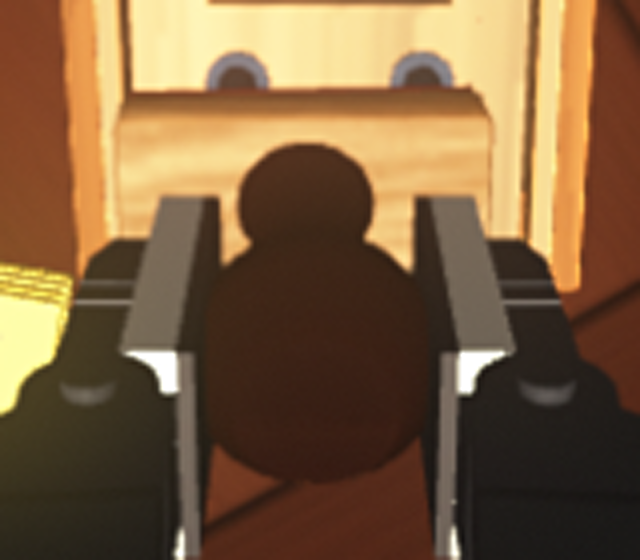

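```bash
python3 -m crank '[[-0.009,0.031,0.3,-0.0009],[0,0,0.35,0],[0,0,0.25,0],[0,0,0.15,0],[0,0,0.1,0],[0,0,0,0],[0,0,0,0]]'; python3 - <<'E'
from h import *
plan(.4223,.2882,.0665,77)
im=snap('wrist','w10');b=im['pixels'][110:310,150:350]; cv2.imwrite('pics/c10.png',cv2.resize(b,None,fx=3,fy=3,interpolation=2))
E
```

```text
clock: 21.27
tool_pos: [0.4222, 0.2904, 0.0888]
ee_rot: [0.112, 0.994, -0.0, -0.0]
contact_force: [-0.0, 0.3, 0.3]
gripper_width: 0.0219
grasp_force: 58.9
at [0.4222 0.2904 0.0888] yaw 77.18 q7 0.7 w 0.0219 t 21.27
shift tot [-0.006 -0.022  0.223] n 1 per row [-0.006 -0.022  0.223]
turn tot 0.18 deg = 0.0005 rows 1 per 0.0005
```

View pics/c10.png

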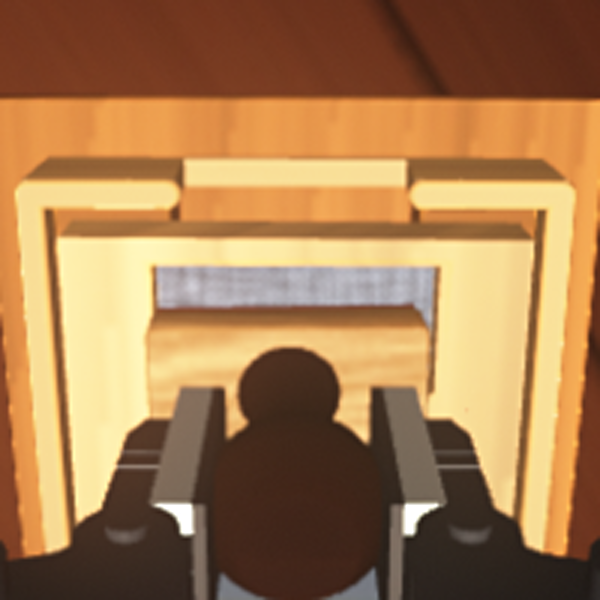

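```bash
python3 - <<'E'
from h import *
im=load('w10'); s,M=st()
f=lambda c,r,z:((pt(im,[(c/3+150,r/3+110)],z)-s['tool_pos'])@M*1000).round(1)
print(f(153,266,.04),f(440,266,.04),f(148,315,.0523),f(430,312,.0523),f(148,330,.0673))
E
```

```text
[[ 14.2 -30.   49.4]] [[14.1 26.5 49.5]] [[  8.4 -29.5  37.1]] [[ 9.  23.2 37.2]] [[ 11.2 -27.2  22.1]]
```

```bash
python3 -m crank '[[0.02,0.013,0,0],[0,0,0.06,0],[0,0,0.06,0],[0,0,0.04,0],[0,0,0,0]]'; python3 -m crank '[[0,0,0.03,0],[0,0,0.02,0],[0,0,0,0],[0,0,0,0]]'
```

```text
clock: 21.73
tool_pos: [0.4199, 0.2916, 0.0714]
ee_rot: [0.111, 0.994, -0.001, -0.0]
contact_force: [-0.4, -1.1, -0.7]
gripper_width: 0.022
grasp_force: 58.9
clock: 22.07
tool_pos: [0.4204, 0.292, 0.0673]
ee_rot: [0.111, 0.994, -0.0, -0.0]
contact_force: [0.9, -0.4, -0.8]
gripper_width: 0.0221
grasp_force: 58.9
```

```bash
python3 -m crank '[[0,0,0.01,0],[0,0,0,0]]'; python3 -m crank '[[0,0,0,0],[0,0,0,0],[0,0,0,0],[0,0,0,0],[0,0,-0.2,0],[0,0,-0.4,0],[0,0,-0.4,0],[0,0,-0.4,0],[0,0,-0.2,0],[0,0,0,0]]' -0.1; python3 - <<'E'
from h import *
im=snap('wrist','w11')
plan(.658,-.197,.23,0)
E
```

```text
clock: 22.23
tool_pos: [0.4206, 0.2921, 0.0666]
ee_rot: [0.111, 0.994, 0.0, 0.0]
contact_force: [0.1, 0.0, -0.3]
gripper_width: 0.0216
grasp_force: 59.0
clock: 23.07
tool_pos: [0.4223, 0.2936, 0.232]
ee_rot: [0.111, 0.994, 0.003, 0.003]
contact_force: [0.9, 0.1, 0.1]
gripper_width: 0.0385
grasp_force: 0.0
at [0.4215 0.293  0.2292] yaw 77.26 q7 0.66 w 0.0385 t 23.12
shift tot [-3.388 -4.257 -0.017] n 14 per row [-0.242 -0.304 -0.001]
turn tot 77.26 deg = 0.2146 rows 12 per 0.0179
```

View pics/w11.png

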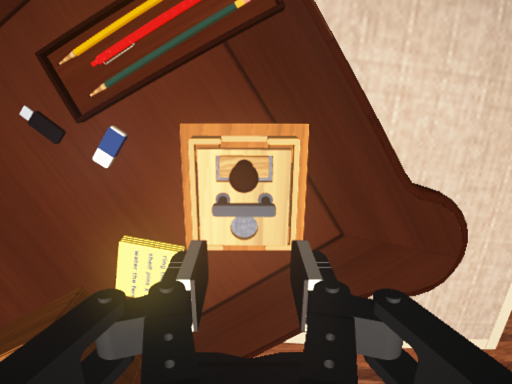

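```bash
python3 -m crank '[[-0.242,-0.304,0,0],[-0.242,-0.304,0,0],[-0.242,-0.304,0,0],[-0.242,-0.304,0,0],[-0.242,-0.304,0,0],[-0.242,-0.304,0,0],[-0.242,-0.304,0,0],[-0.242,-0.304,0,0],[-0.242,-0.304,0,0],[-0.242,-0.304,0,0]]' >/dev/null; python3 -m crank '[[-0.242,-0.304,0,0],[-0.242,-0.304,0,0],[-0.242,-0.304,0,0],[-0.242,-0.304,0,0],[0,0,0.3,0],[0,0,0.2,0],[0,0,0,0],[0,0,0,0],[0,0,0,0]]'
python3 - <<'E'
from h import *
im=snap('wrist','w12'); h,S,V=hsv(im); s,M=st()
bl=((h>95)&(h<118)&(S>130)&(V>90)).astype(np.uint8)
n,l,q,c=cv2.connectedComponentsWithStats(bl)
for i in range(1,n):
    if q[i,4]>30:
        print(q[i],c[i].round(1),pt(im,c[i],.033).round(4),'tool',((pt(im,c[i],.033)-s['tool_pos'])@M*1000).round(1))
wh=((S<40)&(V>185)).astype(np.uint8); n,l,q,c=cv2.connectedComponentsWithStats(wh)
for i in range(1,n):
    if 40<q[i,4]<1500: print('white',q[i],c[i].round(1),pt(im,c[i],.058).round(4))
print('pred px bottle axis',px(im,[[.658,-.197,z] for z in (0,.03,.058)]).round(0).tolist())
plan(.658,-.197,.0135,77)
E
```

```text
clock: 24.7
tool_pos: [0.6572, -0.1974, 0.1771]
ee_rot: [0.111, 0.994, -0.0, 0.0]
contact_force: [-0.2, 0.1, 0.8]
gripper_width: 0.0381
grasp_force: 0.0
[323 150  27  27 317] [333.1 160.3] [[ 0.6551 -0.124   0.033 ]] tool [[ 18.8  71.1 144.7]]
[240 166  25  23 269] [251.7 174.6] [[ 0.6521 -0.1951  0.033 ]] tool [[  6.1   1.1 144.8]]
white [  0 144  34  73 780] [ 15.  175.8] [[ 0.6032 -0.3855  0.058 ]]
white [321 148  27  13  47] [331.4 151.7] [[ 0.6419 -0.1293  0.058 ]]
white [336 160  17  18 232] [344.  168.9] [[ 0.6577 -0.1217  0.058 ]]
white [239 164  27  11  60] [252.1 167.2] [[ 0.6405 -0.1924  0.058 ]]
white [245 176  17  19 231] [252.5 186. ] [[ 0.6554 -0.1955  0.058 ]]
white [ 457  210   55   73 1445] [495.4 253.8] [[0.765  0.0042 0.058 ]]
white [176 279  15  12  97] [185.5 283.2] [[ 0.7292 -0.2724  0.058 ]]
white [308 279  14  12  96] [312.3 283.3] [[ 0.7539 -0.1633  0.058 ]]
white [  0 315  55  10 311] [ 26.5 319.8] [[ 0.7378 -0.4376  0.058 ]]
white [289 324  18  14 108] [298.6 333.6] [[ 0.8047 -0.1844  0.058 ]]
white [  0 349  14   8  84] [  5.  352.4] [[ 0.7718 -0.4815  0.058 ]]
white [128 359  14  10  96] [135.5 364.1] [[ 0.8078 -0.3477  0.058 ]]
white [357 366  20  10 160] [365.4 371.1] [[ 0.8668 -0.1271  0.058 ]]
pred px bottle axis [[251.0, 173.0], [251.0, 181.0], [251.0, 189.0]]
at [ 0.6575 -0.1975  0.1778] yaw 77.31 q7 1.77 w 0.0385 t 24.75
shift tot [-1.000e-03  5.000e-03  1.643e+00] n 5 per row [-0.     0.001  0.329]
turn tot 0.31 deg = 0.0008 rows 1 per 0.0008
```

```bash
python3 -m crank '[[0.015,0.012,0.3,0],[0,0,0.35,0],[0,0,0.35,0],[0,0,0.3,0],[0,0,0.2,0],[0,0,0.14,0],[0,0,0,0],[0,0,0,0]]'; python3 -m crank '[[0,0,0,0],[0,0,0,0],[0,0,0,0],[0,0,0,0],[0,0,0,0],[0,0,0,0]]' -1;  python3 -m crank '[[0,0,-0.1,0],[0,0,-0.2,0],[0,0,-0.35,0],[0,0,-0.35,0],[0,0,-0.35,0],[0,0,-0.35,0],[0,0,-0.2,0],[0,0,-0.1,0],[0,0,0,0]]';python3 - <<'E'
from h import *
plan(.485,.2738,.22,77)
E
```

```text
clock: 25.42
tool_pos: [0.6564, -0.1963, 0.0135]
ee_rot: [0.111, 0.994, -0.0, 0.0]
contact_force: [-0.4, -0.6, 0.8]
gripper_width: 0.0381
grasp_force: 0.0
clock: 25.92
tool_pos: [0.6573, -0.1968, 0.015]
ee_rot: [0.111, 0.994, -0.0, 0.002]
contact_force: [-1.4, 0.2, 7.1]
gripper_width: 0.0218
grasp_force: 58.9
clock: 26.67
tool_pos: [0.6568, -0.1969, 0.2158]
ee_rot: [0.111, 0.994, -0.0, 0.002]
contact_force: [-0.5, 0.6, -0.6]
gripper_width: 0.0216
grasp_force: 58.9
at [ 0.6568 -0.1969  0.2158] yaw 77.25 q7 1.76 w 0.0216 t 26.67
shift tot [ 2.714  4.212 -0.053] n 13 per row [ 0.209  0.324 -0.004]
turn tot 0.25 deg = 0.0007 rows 1 per 0.0007
```

```bash
python3 -m crank '[[0.1,0.162,0,0],[0.209,0.324,0,0],[0.209,0.324,0,0],[0.209,0.324,0,0],[0.209,0.324,0,0],[0.209,0.324,0,0],[0.209,0.324,0,0],[0.209,0.324,0,0],[0.209,0.324,0,0],[0.209,0.324,0,0]]' >/dev/null; python3 -m crank '[[0.209,0.324,0,0],[0.209,0.324,0,0],[0.209,0.324,0,0],[0.107,0.162,0,0],[0,0,0.3,0],[0,0,0.3,0],[0,0,0,0],[0,0,0,0],[0,0,0,0]]'
python3 - <<'E'
from h import *
im=snap('wrist','w13'); h,S,V=hsv(im); s,M=st()
bl=((h>95)&(h<118)&(S>130)&(V>70)).astype(np.uint8)
n,l,q,c=cv2.connectedComponentsWithStats(bl)
for i in range(1,n):
    if q[i,4]>60: print('blue',q[i],c[i].round(1))
wh=((S<45)&(V>170)).astype(np.uint8); n,l,q,c=cv2.connectedComponentsWithStats(wh)
for i in range(1,n):
    if 60<q[i,4]<3000 and 150<c[i][0]<350: print('white',q[i],c[i].round(1))
T=lambda p: px(im,M@np.array(p)/1000+s['tool_pos']).round(1)
print('exp base,top,cap',T([0,0,15]),T([0,-0,-18]),T([0,0,-43]),T([12,0,15]),T([0,12,15]))
g=((S<90)&(V>60)&(V<200)).astype(np.uint8);n,l,q,c=cv2.connectedComponentsWithStats(g)
for i in range(1,n):
    if q[i,4]>150 and 150<c[i][0]<350: print('gray',q[i],c[i].round(1),pt(im,c[i],.03).round(4))
print('pocket exp',px(im,[.4852,.2735,.04]), px(im,[.4852,.2735,.03]))
plan(.485,.2738,.0455,77)
E
```

```text
clock: 28.25
tool_pos: [0.4841, 0.2741, 0.153]
ee_rot: [0.111, 0.994, -0.0, -0.0]
contact_force: [0.8, 0.2, 1.2]
gripper_width: 0.0221
grasp_force: 58.9
blue [ 59  59  34  40 721] [75.2 78.6]
blue [ 222  246   54   49 1596] [249.  267.4]
white [244 243  31  17  75] [260.7 247.8]
white [203 278  12  10  66] [210.6 281.5]
white [284 278  12  10  62] [287.4 281.5]
white [229 296  37  31 923] [247.4 311. ]
exp base,top,cap [[252. 246.]] [[252.5 280.5]] [[253.  318.7]] [[252.  223.9]] [[275.7 246. ]]
gray [213  89  28  37 270] [220.9 114.2] [[0.4223 0.2648 0.03  ]]
gray [263  89  27  38 276] [280.8 115.4] [[0.4334 0.3093 0.03  ]]
gray [ 206  141   91   28 1795] [251.6 157.7] [[0.4606 0.2803 0.03  ]]
gray [233 173  36  33 946] [250.4 188.9] [[0.4854 0.2737 0.03  ]]
gray [223 224  53  38 934] [249.4 238.7] [[0.5282 0.2631 0.03  ]]
gray [189 239  32  91 845] [211.5 273.6] [[0.5537 0.2229 0.03  ]]
gray [277 239  33  91 766] [285.5 273.9] [[0.5685 0.2867 0.03  ]]
gray [224 274  50  54 863] [248.4 291.7] [[0.5789 0.2506 0.03  ]]
pocket exp [[250.18220403 192.17417947]] [[250.16137809 188.68680969]]
at [0.4846 0.2744 0.1537] yaw 77.22 q7 0.81 w 0.0221 t 28.3
shift tot [-0.004 -0.006  1.082] n 3 per row [-0.001 -0.002  0.361]
turn tot 0.22 deg = 0.0006 rows 1 per 0.0006
```

```bash
python3 - <<'E'
from h import *
im=load('w13'); h,S,V=hsv(im)
for r in range(198,250,2): print(r,h[r,249],S[r,249],V[r,249],end=' | ')
print()
for r in (216,222,230,240):
    print(r,[(c,h[r,c],S[r,c],V[r,c]) for c in list(range(216,232,2))+list(range(268,284,2))])
E
```

```text
198 126 9 140 | 200 128 8 136 | 202 135 8 135 | 204 120 9 147 | 206 14 138 126 | 208 16 139 172 | 210 18 123 230 | 212 18 122 226 | 214 17 120 227 | 216 14 164 198 | 218 13 171 194 | 220 13 172 193 | 222 13 172 193 | 224 6 97 113 | 226 19 82 130 | 228 18 86 131 | 230 18 84 130 | 232 18 84 131 | 234 18 82 130 | 236 18 81 129 | 238 18 81 129 | 240 18 79 129 | 242 19 67 140 | 244 33 12 235 | 246 114 112 89 | 248 114 132 87 | 
216 [(216, np.int64(15), np.int64(157), np.int64(172)), (218, np.int64(15), np.int64(157), np.int64(172)), (220, np.int64(15), np.int64(153), np.int64(170)), (222, np.int64(14), np.int64(154), np.int64(126)), (224, np.int64(14), np.int64(170), np.int64(197)), (226, np.int64(13), np.int64(171), np.int64(197)), (228, np.int64(13), np.int64(171), np.int64(194)), (230, np.int64(13), np.int64(170), np.int64(188)), (268, np.int64(13), np.int64(166), np.int64(204)), (270, np.int64(14), np.int64(166), np.int64(207)), (272, np.int64(13), np.int64(167), np.int64(202)), (274, np.int64(14), np.int64(167), np.int64(199)), (276, np.int64(14), np.int64(167), np.int64(199)), (278,
[... 1862 characters left out ...]
nt64(95)), (220, np.int64(13), np.int64(65), np.int64(82)), (222, np.int64(11), np.int64(87), np.int64(50)), (224, np.int64(10), np.int64(88), np.int64(52)), (226, np.int64(16), np.int64(97), np.int64(116)), (228, np.int64(18), np.int64(81), np.int64(119)), (230, np.int64(18), np.int64(84), np.int64(125)), (268, np.int64(18), np.int64(81), np.int64(120)), (270, np.int64(18), np.int64(82), np.int64(118)), (272, np.int64(18), np.int64(80), np.int64(102)), (274, np.int64(9), np.int64(59), np.int64(43)), (276, np.int64(9), np.int64(59), np.int64(43)), (278, np.int64(15), np.int64(55), np.int64(84)), (280, np.int64(14), np.int64(54), np.int64(89)), (282, np.int64(14), np.int64(54), np.int64(89))]
```

```bash
python3 -m crank '[[-0.01,0,0.3,0],[0,0,0.3,0],[0,0,0.2,0],[0,0,0.1,0],[0,0,0,0],[0,0,0,0]]'
python3 - <<'E'
from h import *
im=snap('wrist','w14'); h,S,V=hsv(im); s,M=st()
T=lambda p: px(im,M@np.array(p)/1000+s['tool_pos']).round(1)
print(T([0,0,15]),T([12,0,15]),px(im,[.4856,.2742,.04]))
for r in range(186,232,2): print(r,h[r,249],S[r,249],V[r,249],end=' | ')
print()
g=((S<60)&(V>60)&(V<200)).astype(np.uint8);n,l,q,c=cv2.connectedComponentsWithStats(g)
for i in range(1,n):
    if q[i,4]>100 and 200<c[i][0]<300 and c[i][1]>150: print('gray',q[i],c[i].round(1))
plan(.4856,.2742,.0455,77)
E
```

```text
clock: 28.8
tool_pos: [0.4856, 0.2745, 0.0637]
ee_rot: [0.111, 0.994, 0.0, 0.0]
contact_force: [-0.3, -0.0, 0.0]
gripper_width: 0.0219
grasp_force: 58.9
[[252.  245.7]] [[252.  223.6]] [[250.6109447 237.6514644]]
186 15 33 77 | 188 120 3 91 | 190 120 3 91 | 192 135 6 92 | 194 120 6 91 | 196 110 8 92 | 198 120 5 93 | 200 108 14 94 | 202 114 14 94 | 204 120 13 96 | 206 120 11 96 | 208 113 11 95 | 210 40 8 91 | 212 0 0 96 | 214 114 19 135 | 216 113 17 123 | 218 114 18 139 | 220 112 19 146 | 222 114 18 143 | 224 114 54 94 | 226 19 79 116 | 228 19 80 118 | 230 18 80 118 | 
gray [192 164  30  17 255] [206.8 171.3]
gray [279 164  31  18 268] [293.6 171.9]
gray [ 178  185  146   55 4664] [250.9 202.6]
gray [278 240  31  90 732] [285.6 274.1]
gray [223 243  53  19 117] [250.2 250.7]
gray [190 245  30  85 549] [213.  282.7]
gray [229 274  38  43 735] [248.2 288.7]
at [0.486  0.2747 0.0642] yaw 77.24 q7 0.85 w 0.0218 t 28.85
shift tot [ 0.003 -0.007  0.187] n 1 per row [ 0.003 -0.007  0.187]
turn tot 0.24 deg = 0.0007 rows 1 per 0.0007
```

```bash
python3 - <<'E'
from h import *
im=load('w14'); h,S,V=hsv(im)
for r in (214,217,220,223,227,231):
    m=(S[r]<45)&(V[r]>100)&(V[r]<190); print(r,[c for c in range(205,300) if m[c]][:1],[c for c in range(205,300) if m[c]][-1:], 'bottle',[c for c in range(215,285) if 60<S[r,c]<110 and V[r,c]<150][:1],[c for c in range(215,285) if 60<S[r,c]<110 and V[r,c]<150][-1:])
f=lambda c,r,z:((pt(im,[(c,r)],z)-np.array(st()[0]['tool_pos']))@st()[1]*1000).round(1)
print(f(250,218,.03))
E
```

```text
214 [234] [266] bottle [] []
217 [230] [270] bottle [] []
220 [227] [272] bottle [] []
223 [226] [274] bottle [] []
227 [225] [275] bottle [241] [257]
231 [224] [275] bottle [234] [276]
[[ 7.7 -1.  34.2]]
```

```bash
python3 -m crank '[[0,0,0.06,0],[0,0,0.06,0],[0,0,0.03,0],[0,0,0,0],[0,0,0,0]]'; python3 -m crank '[[0,0,0.02,0],[0,0,0.01,0],[0,0,0,0],[0,0,0,0]]'
```

```text
clock: 29.27
tool_pos: [0.4847, 0.2741, 0.0473]
ee_rot: [0.111, 0.994, -0.0, -0.0]
contact_force: [-1.6, -0.4, -0.6]
gripper_width: 0.0219
grasp_force: 58.9
clock: 29.6
tool_pos: [0.4851, 0.2743, 0.0449]
ee_rot: [0.111, 0.994, 0.0, 0.0]
contact_force: [-1.4, -0.1, 4.2]
gripper_width: 0.0217
grasp_force: 59.4
```

```bash
python3 -m crank '[[0,0,0,0],[0,0,0,0],[0,0,0,0],[0,0,0,0],[0,0,-0.2,0],[0,0,-0.4,0],[0,0,-0.4,0],[0,0,-0.4,0],[0,0,-0.4,0],[0,0,-0.4,0]]' -0.1; python3 - <<'E'
from h import *
im=snap('wrist','w15'); h,S,V=hsv(im); s,M=st()
bl=((h>95)&(h<118)&(S>130)&(V>70)).astype(np.uint8)
n,l,q,c=cv2.connectedComponentsWithStats(bl)
for i in range(1,n):
    if q[i,4]>60: print('blue',q[i],c[i].round(1))
print(px(im,[[.4852,.274,z] for z in (.03,.065,.088)]).round(1).tolist())
plan(.62,.002,.28,15.9)
E
```

```text
clock: 30.43
tool_pos: [0.4845, 0.2738, 0.2665]
ee_rot: [0.111, 0.994, 0.0, 0.0]
contact_force: [1.3, 1.0, -0.8]
gripper_width: 0.0387
grasp_force: 0.0
blue [112  68  25  28 364] [123.6  81.6]
blue [240 155  21  17 159] [249.9 161.5]
[[250.5, 160.8], [250.6, 167.4], [250.7, 172.5]]
at [0.4872 0.2754 0.275 ] yaw 77.24 q7 0.79 w 0.0387 t 30.48
shift tot [-1.9   -2.373 -0.058] n 8 per row [-0.237 -0.297 -0.007]
turn tot 61.34 deg = 0.1704 rows 9 per 0.0189
```

```bash
python3 -m crank '[[-0.237,-0.297,-0.007,0],[-0.237,-0.297,-0.007,0],[-0.237,-0.297,-0.007,0],[-0.237,-0.297,-0.007,0],[-0.237,-0.297,-0.007,0],[-0.237,-0.297,-0.007,0],[-0.237,-0.297,-0.007,0],[-0.237,-0.297,-0.007,0],[0,0,0,0.0189],[0,0,0,0.0189]]' >/dev/null; python3 -m crank '[[0,0,0,0.0189],[0,0,0,0.0189],[0,0,0,0.0189],[0,0,0,0.0189],[0,0,0,0.0189],[0,0,0,0.0189],[0,0,0,0.0189],[0,0,0,0],[0,0,0,0]]'
python3 - <<'E'
from h import *
im=snap('wrist','w16'); h,S,V=hsv(im); s,M=st()
P=px(im,[.62,.002,.106])[0];print(P, px(im,[.62,.002,.144])[0])
c,r=int(P[0]),int(P[1]); print([(d,h[r+d,c+40],S[r+d,c+40],V[r+d,c+40]) for d in (-60,-40,-20,0)])
top=(V>140)&(h<25)&(S>60)
rep(im,'covertop',top,(0,0,512,384),.106,3)
bar=(V<120)&(S<110)
rep(im,'bar',bar,(c-60,max(r-60,0),c+60,r+70),.144)
plan(.62,.002,.119,15.9)
E
```

```text
clock: 32.07
tool_pos: [0.6173, 0.0008, 0.2698]
ee_rot: [0.6, 0.8, -0.0, -0.0]
contact_force: [-0.5, -0.6, 0.5]
gripper_width: 0.0385
grasp_force: 0.0
[253.4221252  173.29208468] [253.9586944  184.05184404]
[(-60, np.int64(13), np.int64(180), np.int64(195)), (-40, np.int64(14), np.int64(178), np.int64(214)), (-20, np.int64(14), np.int64(178), np.int64(213)), (0, np.int64(13), np.int64(180), np.int64(203))]
covertop c [770.9  58.8] size [141.6 301.8] ang of first side 10.48
bar c [617.4   6.1] size [11.9 70.5] ang of first side 16.01
at [0.6173 0.0007 0.2699] yaw 16.28 q7 0.37 w 0.0382 t 32.12
shift tot [0.005 0.029 1.509] n 4 per row [0.001 0.007 0.377]
turn tot 0.38 deg = 0.001 rows 1 per 0.001
```

```bash
python3 - <<'E'
from h import *
im=load('w16'); h,S,V=hsv(im)
m=((V>165)&(h<20)&(S>150)).astype(np.uint8); n,l,q,c=cv2.connectedComponentsWithStats(m); i=1+np.argmax(q[1:,4]); print(q[i],c[i])
rep(im,'cover',l==i,(0,0,512,384),.106)
t=load('top0'); h,S,V=hsv(t); rep(t,'barT',(V<130)&(S<90),(230,118,275,155),.144)
E
```

```text
[  174    98   159   140 19480] [252.01463039 165.6223306 ]
cover c [618.2   3.4] size [140.9 130.9] ang of first side 15.56
barT c [606.   19.5] size [11.7 30.2] ang of first side 8.63
```

```bash
python3 -m crank '[[0.03,0.014,0.3,0.0013],[0,0,0.35,0],[0,0,0.35,0],[0,0,0.25,0],[0,0,0.15,0],[0,0,0.1,0],[0,0,0,0],[0,0,0,0]]'; python3 -m crank '[[0,0,0,0],[0,0,0,0],[0,0,0,0],[0,0,0,0],[0,0,0,0],[0,0,0,0]]' -1;  python3 -m crank '[[0,0,-0.05,0],[0,0,-0.1,0],[0,0,-0.25,0],[0,0,-0.3,0],[0,0,-0.3,0],[0,0,-0.3,0],[0,0,-0.2,0],[0,0,-0.1,0],[0,0,0,0]]';python3 - <<'E'
from h import *
plan(.454,.2804,.28,-13)
E
```

```text
clock: 32.78
tool_pos: [0.6181, 0.0038, 0.1204]
ee_rot: [0.604, 0.797, -0.0, 0.0]
contact_force: [0.2, -1.1, 0.5]
gripper_width: 0.0385
grasp_force: 0.0
clock: 33.28
tool_pos: [0.6193, 0.004, 0.1213]
ee_rot: [0.605, 0.796, 0.001, 0.001]
contact_force: [4.3, 0.4, 5.4]
gripper_width: 0.0106
grasp_force: 59.8
clock: 34.03
tool_pos: [0.6184, 0.0037, 0.2822]
ee_rot: [0.605, 0.796, 0.001, 0.001]
contact_force: [0.8, -0.1, -3.0]
gripper_width: 0.0108
grasp_force: 58.7
at [0.6184 0.0037 0.2822] yaw 15.55 q7 0.35 w 0.0108 t 34.03
shift tot [ 3.107 -0.842  0.019] n 9 per row [ 0.345 -0.094  0.002]
turn tot 28.55 deg = 0.0793 rows 5 per 0.0159
```

```bash
python3 -m crank '[[0.15,-0.04,0,0],[0.3,-0.08,0,0],[0.33,-0.09,0,0],[0.33,-0.09,0,0],[0.33,-0.09,0,0],[0.33,-0.09,0,0],[0.33,-0.09,0,0],[0.33,-0.09,0,0],[0.33,-0.09,0,0],[0.24,-0.065,0,0]]' >/dev/null; python3 -m crank '[[0.105,-0.027,0,0],[0,0,0,0.0133],[0,0,0,0.0133],[0,0,0,0.0133],[0,0,0,0.0133],[0,0,0,0.0133],[0,0,0,0.0133],[0,0,0,0],[0,0,0,0],[0,0,0,0]]'
python3 - <<'E'
from h import *
im=snap('wrist','w17'); h,S,V=hsv(im); s,M=st(); zt=s['tool_pos'][2]-.1213+.106
plan(.454,.2804,.15,-13)
m=((V>150)&(h<20)&(S>150)).astype(np.uint8); n,l,q,c=cv2.connectedComponentsWithStats(m)
for i in range(1,n):
    if q[i,4]>800: print(i,q[i],c[i].round(0))
i=1+np.argmax(q[1:,4]); r,_=rep(im,'cover',l==i,(0,0,512,384),zt)
# expected corners of top if centred
print(px(im,[M@np.array(p)+s['tool_pos'] for p in [(.066,-.071,.0153),(.066,.071,.0153),(-.066,-.071,.0153)]]).round(1).tolist())
rows=[190,220,250]; 
for rr in (100,110,120,140,160): 
    cc=np.nonzero(l[rr]==i)[0]; print(rr,cc.min() if len(cc) else None,cc.max() if len(cc) else None)
for cc in (150,200,300,350): k=np.nonzero(l[:,cc]==i)[0]; print(cc,k.min() if len(k) else None)
E
```

```text
clock: 35.7
tool_pos: [0.4533, 0.28, 0.2792]
ee_rot: [0.783, 0.622, -0.001, 0.0]
contact_force: [-0.6, 0.0, -2.7]
gripper_width: 0.0107
grasp_force: 58.7
at [0.4534 0.2801 0.2794] yaw -13.05 q7 -0.83 w 0.0111 t 35.75
shift tot [0.005 0.006 1.294] n 4 per row [0.001 0.002 0.324]
turn tot -0.05 deg = -0.0001 rows 1 per -0.0001
1 [ 187   94  126   10 1160] [251.  98.]
3 [   86   111   314   188 44116] [248. 191.]
24 [ 482  288   30   84 1303] [501. 321.]
25 [   0  315   62   35 1515] [ 29. 332.]
cover c [451.3 296. ] size [ 99.  149.4] ang of first side 76.95
[[95.8, 108.7], [404.5, 108.6], [127.5, 344.3]]
100 None None
110 None None
120 100 399
140 102 396
160 104 394
150 111
200 111
300 111
350 112
```

```bash
python3 - <<'E'
from h import *
im=load('w17'); s,M=st(); h,S,V=hsv(im)
w=pt(im,[(187,93.7),(313,93.7)],.008); print(((w-s['tool_pos'])@M*1000).round(1))
for c in (220,280): print([(r,h[r,c],S[r,c],V[r,c]) for r in range(88,116,2)])
E
```

```text
[[ 70.9 -73.7 271.4]
 [ 70.9  75.  271.3]]
[(88, np.int64(8), np.int64(188), np.int64(72)), (90, np.int64(9), np.int64(193), np.int64(74)), (92, np.int64(9), np.int64(190), np.int64(74)), (94, np.int64(13), np.int64(189), np.int64(174)), (96, np.int64(14), np.int64(182), np.int64(206)), (98, np.int64(13), np.int64(183), np.int64(196)), (100, np.int64(13), np.int64(182), np.int64(178)), (102, np.int64(13), np.int64(181), np.int64(187)), (104, np.int64(12), np.int64(196), np.int64(82)), (106, np.int64(12), np.int64(196), np.int64(78)), (108, np.int64(12), np.int64(196), np.int64(82)), (110, np.int64(12), np.int64(192), np.int64(126)), (112, np.int64(13), np.int64(186), np.int64(178)), (114, np.int64(13), np.int64(183), np.int64(176))]
[(88, np.int64(8), np.int64(191), np.int64(84)), (90, np.int64(8), np.int64(187), np.int64(83)), (92, np.int64(9), np.int64(195), np.int64(81)), (94, np.int64(13), np.int64(188), np.int64(187)), (96, np.int64(14), np.int64(181), np.int64(209)), (98, np.int64(13), np.int64(183), np.int64(190)), (100, np.int64(13), np.int64(183), np.int64(190)), (102, np.int64(13), np.int64(180), np.int64(198)), (104, np.int64(12), np.int64(195), np.int64(89)), (106, np.int64(12), np.int64(198), np.int64(76)), (108, np.int64(12), np.int64(199), np.int64(78)), (110, np.int64(13), np.int64(195), np.int64(119)), (112, np.int64(13), np.int64(187), np.int64(172)), (114, np.int64(13), np.int64(183), np.int64(170))]
```

```bash
python3 -m crank '[[0.018,0.009,0.2,0],[0,0,0.3,0],[0,0,0.3,0],[0,0,0.2,0],[0,0,0.08,0],[0,0,0,0],[0,0,0,0],[0,0,0,0]]'
python3 - <<'E'
from h import *
im=snap('wrist','w18'); s,M=st(); h,S,V=hsv(im)
plan(.454,.2804,.1293,-13)
for c in (200,220,280,300):
    print(c,'plinth top', [r for r in range(60,108) if V[r,c]>130 and S[r,c]>140][:1],'dark',[r for r in range(90,125) if V[r,c]<110][:1],[r for r in range(90,125) if V[r,c]<110][-1:])
T=lambda p: px(im,M@np.array(p)+s['tool_pos']).round(1).tolist()
print('exp',T([.066,0,.1213]),T([.066,0,.0153]))
r=[(r,np.nonzero((V[r]>130)&(S[r]>140)&(h[r]<20))[0]) for r in (90,94,98)]
print([(a,b.min(),b.max()) for a,b in r if len(b)])
E
```

```text
clock: 36.42
tool_pos: [0.4556, 0.2825, 0.1736]
ee_rot: [0.783, 0.621, 0.001, -0.0]
contact_force: [0.4, -0.6, -2.9]
gripper_width: 0.0111
grasp_force: 58.7
at [0.4557 0.2826 0.1737] yaw -13.16 q7 -0.8 w 0.0108 t 36.47
shift tot [-0.026 -0.012  0.444] n 2 per row [-0.013 -0.006  0.222]
turn tot -0.16 deg = -0.0004 rows 1 per -0.0004
200 plinth top [98] dark [90] [109]
220 plinth top [98] dark [90] [109]
280 plinth top [98] dark [90] [109]
300 plinth top [98] dark [90] [109]
exp [[249.6, 101.0]] [[250.1, 107.2]]
[(98, np.int64(196), np.int64(329))]
```

```bash
python3 - <<'E'
from h import *
im=load('w18'); s,M=st(); h,S,V=hsv(im)
print([(r,V[r,220],V[r,280]) for r in range(94,112)])
f=lambda c,r,z:((pt(im,[(c,r)],z)-s['tool_pos'])@M*1000).round(1)
m=[(c) for c in range(150,380) if V[98,c]>130]; 
for r in (97.2,97.8): print(f(250,r,.008))
print(f(196,98,.008),f(330,98,.008)); print('cov bottom',[f(250,r,.0524) for r in (101,102,103,104)],'top',f(250,109.5,.1584), f(250,110,.1584))
E
```

```text
[(94, np.int64(73), np.int64(85)), (95, np.int64(74), np.int64(85)), (96, np.int64(72), np.int64(83)), (97, np.int64(81), np.int64(92)), (98, np.int64(160), np.int64(188)), (99, np.int64(200), np.int64(215)), (100, np.int64(210), np.int64(216)), (101, np.int64(211), np.int64(213)), (102, np.int64(208), np.int64(209)), (103, np.int64(155), np.int64(155)), (104, np.int64(90), np.int64(89)), (105, np.int64(74), np.int64(71)), (106, np.int64(77), np.int64(76)), (107, np.int64(80), np.int64(79)), (108, np.int64(80), np.int64(79)), (109, np.int64(73), np.int64(70)), (110, np.int64(125), np.int64(120)), (111, np.int64(178), np.int64(173))]
[[ 68.2   0.4 165.8]]
[[ 67.6   0.4 165.8]]
[[ 67.7 -47.1 165.8]] [[ 67.8  71.1 165.9]]
cov bottom [array([[ 66. ,   0.3, 121.4]]), array([[ 65.3,   0.3, 121.4]]), array([[ 64.5,   0.3, 121.4]]), array([[ 63.8,   0.3, 121.4]])] top [[65.  -0.  15.4]] [[64.7 -0.  15.4]]
```

```bash
python3 - <<'E'
from h import *
im=load('w18'); s,M=st(); h,S,V=hsv(im)
f=lambda c,r,z:((pt(im,[(c,r)],z)-s['tool_pos'])@M*1000).round(1)[0][:2]
for r in (99,100,101,102):
    c=[c for c in range(140,370) if V[r,c]>135 and h[r,c]<20]; print(r,c[0],c[-1],f(c[0]-.5,r,.008),f(c[-1]+.5,r,.008), list(V[r,155:170]))
for r in (115,125,140):
    c=np.nonzero((V[r]>140)&(S[r]>150)&(h[r]<20))[0]; print(r,c.min(),c.max(),f(c.min()-.5,r,.1584),f(c.max()+.5,r,.1584))
E
```

```text
99 165 330 [ 67.1 -75.2] [67.  71.6] [np.int64(73), np.int64(73), np.int64(73), np.int64(74), np.int64(73), np.int64(73), np.int64(73), np.int64(70), np.int64(80), np.int64(118), np.int64(154), np.int64(155), np.int64(151), np.int64(152), np.int64(154)]
100 164 331 [ 66.3 -76.1] [66.1 72.6] [np.int64(73), np.int64(74), np.int64(74), np.int64(74), np.int64(73), np.int64(74), np.int64(71), np.int64(73), np.int64(113), np.int64(178), np.int64(202), np.int64(203), np.int64(202), np.int64(202), np.int64(202)]
101 163 331 [ 65.4 -77.1] [65.3 72.6] [np.int64(74), np.int64(74), np.int64(74), np.int64(73), np.int64(73), np.int64(72), np.int64(70), np.int64(76), np.int64(138), np.int64(193), np.int64(207), np.int64(206), np.int64(206), np.int64(206), np.int64(206)]
102 164 331 [ 64.6 -76.2] [64.4 72.7] [np.int64(74), np.int64(74), np.int64(74), np.int64(73), np.int64(72), np.int64(72), np.int64(70), np.int64(75), np.int64(131), np.int64(189), np.int64(207), np.int64(207), np.int64(206), np.int64(206), np.int64(206)]
115 99 399 [ 63.2 -70. ] [63.1 69.2]
125 100 398 [ 58.6 -70.1] [58.5 69.2]
140 101 396 [ 51.6 -70.4] [51.5 69. ]
```

```bash
python3 -m crank '[[0,-0.012,0.05,0],[0,0,0.08,0],[0,0,0.08,0],[0,0,0.06,0],[0,0,0,0],[0,0,0,0]]'; python3 -m crank '[[0,0,0.05,0],[0,0,0.05,0],[0,0,0.04,0],[0,0,0,0],[0,0,0,0]]'
```

```text
clock: 36.97
tool_pos: [0.4533, 0.282, 0.1444]
ee_rot: [0.784, 0.621, -0.001, 0.0]
contact_force: [-0.3, -0.2, -2.4]
gripper_width: 0.0106
grasp_force: 58.7
clock: 37.38
tool_pos: [0.4535, 0.2821, 0.1307]
ee_rot: [0.784, 0.621, -0.0, 0.0]
contact_force: [0.4, -0.5, -3.1]
gripper_width: 0.0111
grasp_force: 58.7
```

```bash
python3 -m crank '[[0,0,0.01,0],[0,0,0.01,0],[0,0,0,0],[0,0,0,0]]'; python3 -m crank '[[0,0,0,0],[0,0,0,0],[0,0,0,0],[0,0,0,0],[0,0,-0.2,0],[0,0,-0.4,0],[0,0,-0.4,0],[0,0,-0.4,0],[0,0,0,0],[0,0,0,0]]' -0.1; python3 - <<'E'
from h import *
im=snap('wrist','w19'); h,S,V=hsv(im); t=snap('top','top9');snap('scene','sc9')
m=((V>150)&(h<20)&(S>150)).astype(np.uint8); n,l,q,c=cv2.connectedComponentsWithStats(m)
for i in range(1,n):
    if q[i,4]>3000:
        print(q[i]); rep(im,'cover',l==i,(0,0,512,384),.114)
rep(im,'bar',(V<120)&(S<110),(190,90,310,260),.152)
rep(im,'plinth',(V>120)&(h<20),(60,30,440,330),.008,5)
E
```

```text
clock: 37.72
tool_pos: [0.4539, 0.2823, 0.1293]
ee_rot: [0.784, 0.621, 0.0, 0.0]
contact_force: [1.5, 1.1, -1.2]
gripper_width: 0.0109
grasp_force: 59.0
clock: 38.55
tool_pos: [0.4546, 0.283, 0.2715]
ee_rot: [0.784, 0.621, 0.002, -0.0]
contact_force: [-0.6, 0.3, -2.0]
gripper_width: 0.0383
grasp_force: 0.0
[  167   104   163   140 20153]
cover c [453.3 281.6] size [130.8 141.7] ang of first side 76.76
bar c [487.5 218. ] size [ 8.6 19.7] ang of first side 6.02
plinth c [460.9 227.6] size [241.5 272.4] ang of first side 77.0
```

```bash
python3 -c "
from bench import manip
print(manip.job_done())"
```

```text
the job is handed in; nothing more can be done
None
```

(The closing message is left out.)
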